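Seat a sensor head on a bench reader and hold it down

TASK

Swing the reader's hold-down arm up and over centre so that it stays back on its own, then fit the sensor head over the locating pin on the reader's deck, square with the seat, until it drops on, and press it right down so that the sprung seat goes all the way in. Finish while still holding the head pressed down: do not let go. Leave the other things on the bench where they are.

Things in the scene. Friction and masses are not known exactly. Their poses are not given: they have to be found in the camera images.
- reader: Cream bench reader, a low box 300 (x) x 280 (y) x 70 mm high, fixed to the bench. Origin: centre of its underside. x points to its back, away from the robot at yaw 0; y to its left; z up. The flat deck is 70 mm above the bench; the pin, the seat and the hold-down arm lie on its centre line (its x axis). A black display and small buttons lie along the deck's front edge.
- pin_tip (a point): Tip of the upright steel locating pin fixed on the deck, at x = -30 mm, y = 0, z = 88 mm in the reader's frame. The pin is 12 mm in diameter with a tapered tip (6 mm across at the top, taper 3.5 mm high), and stands 10 mm above the sprung seat at rest (16 mm when the seat is fully in). At the start the hold-down arm's rubber foot covers it.
- seat_top (a point): Centre of the top of the sprung seat, a black rubber-faced plate 94 (x) x 80 (y) mm around the pin, standing 8 mm above the deck at rest (78 mm above the bench). It moves with the seat.
- seat (a joint): How far the sprung seat is pushed straight down into the reader: 0 = at rest, 0.006 m = fully in, at its stop. The spring pushes back with 6 N at the start of the travel and 12 N at the stop, so the head's weight alone does not move it.
- clamp (a joint): Angle of the hold-down arm: 0 = down and level, lying forward (to the reader's -x) over the seat; grows as it swings up and back; stop at 2.1 rad. Little friction: by its own weight it falls forward to 0 below about 1.55 rad and falls back to the stop above about 1.72 rad, and stays there; in between it may stand balanced.
- clamp_hinge (a point): Centre of the hold-down arm's hinge, at x = 60 mm, y = 0, z = 115 mm in the reader's frame; the hinge axis is along the reader's y. The arm is a steel bar 14 mm wide and 10 mm thick from the hinge to a crossbar, with a rubber foot (28 mm in diameter, 36 mm below the arm's centre line when down) 90 mm from the hinge.
- bar_left (a point): Middle of the left half of the arm's orange crossbar, a round bar 14 mm in diameter and 110 mm long parallel to the hinge axis, its axis 130 mm from the hinge axis. This point is 33 mm to the reader's +y from the arm's centre line; the bar's end is 22 mm farther. Down, the bar is 115 mm above the bench, 45 mm above the deck. It can be pinched from above with the fingers ahead of and behind the bar, and turns between the fingers.
- bar_right (a point): The same on the right half of the crossbar, 33 mm to the reader's -y.
- sensor: Loose sensor head, 0.18 to 0.35 kg, standing upright on the bench: white block with a grey band, 70 (x) x 56 (y) x 24 mm high with a yellow upright grip tab on top, 44 (x) x 16 (y) mm and 34 mm high (24 to 58 mm above the underside), in the middle. Origin: centre of the underside, where a blind round hole, 15 mm in diameter with a 2 mm chamfer and 20 mm deep, takes the pin. z up. Either way round is right: square means its long side (x) lies along the reader's x axis.
- beaker: Bystander: clear glass beaker, 72 mm in diameter, 85 mm high. Origin: centre of the underside.
- bottle: Bystander: amber bottle, 64 mm in diameter, 150 mm high. Origin: centre of the underside.
- rack: Bystander: blue tube rack, 100 x 200 mm, 55 mm high with the tube caps. Origin: centre of the underside.
- screwdriver: Bystander: screwdriver with a green handle, 160 mm long, lying across the back of the reader's deck, behind the hinge; its x axis points along it to the tip.
- timer: Bystander: grey timer, 70 x 110 x 26 mm, lying flat. Origin: centre of the underside.
Things that resemble listed ones, but are neither listed nor needed, are in the scene too. What is shaped like the sensor but brown or green is not meant.

How it is judged:
By the outcome, as a careful person would: the job done as asked, in the order asked, and still so for the second after the job is handed in, while the arm keeps its last pose, push and grip.
It also fails if it takes over 51 s, if anything falls off the work surface, if the arm or the gripper's body presses on something with over 40 N, if the wrist force passes 120 N, or if a joint passes its speed limit or range.

ROBOT

A 7-joint arm with a two-finger parallel gripper is mounted at the origin on the work surface. World frame = base frame: x ahead of the robot, y to its left, z up, the work surface at z = 0. Lengths are in m, angles in rad, forces in N, time in s.
With the tool pointing down it reaches from about 0.4 to 0.9 m from the base axis. Payload 5.6 kg.
Tool frame: the origin (TCP) lies on the mounting face of the last link; the fingertips stand 190 mm ahead of it and the grasp point (between the pads) lies 171 mm ahead of it; z points along the fingers, y is the direction in which the jaws open and shut (so a half turn about z gives the same grasp; the last joint's range is limited). The gripper opens to 92 mm and grips with 3 to 60 N. Pads are 20 mm wide; open, the fingers measure 128 mm over their backs; the gripper's body (75 mm by 189 mm) begins 69 mm behind the grasp point.
Start: joints at [-1.304, 0.468, -0.012, 1.603, 0.006, 1.071, -0.056], TCP at [0.198, 0.619, 0.405] pointing down, gripper open.
Joint ranges: [-2.53, 2.53], [-0.31, 2.02], [-1.57, 1.55], [0.28, 2.44], [-1.29, 4.43], [0.15, 1.84], [-2.92, 2.92]. Speed limits (rad/s): [2.57, 2.57, 3.14, 3.14, 3.14, 3.14, 3.14].

INTERFACE

Orientations are given as a rotation vector (axis times angle).
In Python, from rig import env, optics, ticket gives the robot as it stands.
- The arm moves only by the tool carry_out, never from a script. Its argument "plan" is a list of rows, each an object of numbers: "wx", "wy", "wz": the turn, a rotation vector about the tool's x, y, z in rad; "tx", "ty", "tz": the shift along the tool's x, y, z in cm; "jaw": the gripper's target within -1 to 1 (fully open at 1, half-way at 0, shut at -1). A call has 1 to 5 rows; each row is the pose to reach, as a shift and turn from the pose commanded when the call began, along the tool's axes at that moment; what a row does not reach only later rows make up. A row lasts 1/10 s, in which the tool goes at most 50 mm and 8.59 degrees, less where a joint would pass 70% of its speed; a pose out of reach is approached as far as the arm can. A call with a gripper value outside its range is refused whole. The fingers move at their own pace and stop on an object; "force" is the grip in N (left out, the last holds). Time passes only in rows, so rows that repeat a pose let the fingers close. It gives the time, the measured TCP pose, the force and the opening at its end, in the units of the state.
- env.sense(): the state, without advancing time (a new reading comes with each control period).
- optics.grab_frame(name): name is "scene" or "side" or "wrist"; returns a dict with "img" (384x512x3 uint8, red, green, blue), "fx", "fy", "cx", "cy" (pixels), "rvec" (rotation vector, rad) and "tvec" (3), from world to camera coordinates, as OpenCV has them. Camera axes: x right, y down, z forward; pixel columns grow to the right and rows downward; lengths in m; the calibration is good to about 2 mm. The wrist camera is an equidistant fisheye: a pixel r from the principal point sees the ray r / f radians off the axis. A picture is of the moment at which its call begins. There is no depth.
- ticket.hand_in(): hands the job in, once; it reports no verdict.
The state is a dict: "t": time; "qpos": joint angles; "joint_vel": joint speeds; "tau": joint torques, N m; "tool_pos": TCP position; "eef_rot": TCP orientation; "wrist_force": force on the tool from outside, world axes, zero at the start; "ft_torque": the same for the moment, N m; "finger_gap": finger opening in m.
Only numpy, scipy, OpenCV 4.12 (cv2) and the standard library are available. Lean on these libraries where they do the work, as an engineer would, in place of code of your own. Each camera call takes 0.05 s, during which the arm holds its last target.

## Working session

There is one attempt and no reset: what is moved stays moved. The work goes in short steps, Python scripts to look and compute and a tool call to move; the robot and the scene stay as the last step left them, time stands still between calls to the robot, and variables do not carry over. Pictures are saved under pics/ and viewed, and the job is handed in when it is done.

Besides the shell and the picture viewer there is one more tool, called in YAML: its name, and indented under it one key for each argument. carry_out: Moves the arm, as the interface text tells. Its arguments: {"type":"object","properties":{"plan":{"type":"array"},"force":{"type":"number"}},"required":["plan"]}

```bash
ls; mkdir -p pics
cat > h.py <<'E'
import numpy as np, cv2
from scipy.spatial.transform import Rotation as R
from rig import env, optics, ticket
def grab(n,fn=None):
    f=optics.grab_frame(n)
    if fn: cv2.imwrite('pics/'+fn,cv2.cvtColor(f['img'],cv2.COLOR_RGB2BGR))
    return f
def ray(f,u,v,fish=False):
    x=(u-f['cx'])/f['fx'];y=(v-f['cy'])/f['fy']
    if fish:
        r=np.hypot(x,y);d=np.array([x/r*np.sin(r),y/r*np.sin(r),np.cos(r)]) if r>0 else np.array([0,0,1.])
    else: d=np.array([x,y,1.])
    Rm=R.from_rotvec(np.ravel(f['rvec'])).as_matrix();t=np.ravel(f['tvec'])
    return -Rm.T@t, Rm.T@d
def onz(f,u,v,z,fish=False):
    c,d=ray(f,u,v,fish);return c+d*(z-c[2])/d[2]
def proj(f,p,fish=False):
    Rm=R.from_rotvec(np.ravel(f['rvec'])).as_matrix();q=Rm@np.asarray(p)+np.ravel(f['tvec'])
    if fish:
        r=np.hypot(q[0],q[1]);th=np.arctan2(r,q[2]);k=th/max(r,1e-9)
        return np.array([f['cx']+f['fx']*q[0]*k,f['cy']+f['fy']*q[1]*k])
    return np.array([f['cx']+f['fx']*q[0]/q[2],f['cy']+f['fy']*q[1]/q[2]])
E
python3 - <<'E'
from h import *
print(env.sense())
for n in ['scene','side','wrist']:
    f=grab(n,n+'0.png'); print(n,f['fx'],f['cx'],f['cy'],ray(f,f['cx'],f['cy']))
E
```

```text
pics
{'t': 0.0, 'qpos': array([-1.30401046,  0.46837883, -0.0115896 ,  1.60360625,  0.00599711,
        1.07139537, -0.05628677]), 'joint_vel': array([ 0.0006971 ,  0.00140879, -0.00023317,  0.00203782,  0.00188094,
        0.00124904, -0.00185918]), 'tau': array([ 7.50255708e-05, -5.20587051e+01, -1.25911666e-02, -2.43760550e+01,
       -5.67343784e-02,  1.70074910e-02,  1.59365586e-04]), 'tool_pos': array([0.19813233, 0.61881131, 0.40374617]), 'eef_rot': array([-4.84743840e-01, -3.10382164e+00,  2.74476322e-03]), 'wrist_force': array([ 0.72600385, -0.88015345, -0.04041487]), 'ft_torque': array([-0.04168902, -0.03325421, -0.03301202]), 'finger_gap': 0.09145899410791614}
scene 369.41109924833984 256.8465240728115 186.6200012071636 (array([ 1.27060817, -0.57115986,  0.71954003]), array([-0.62970135,  0.50823864, -0.58751144]))
side 435.5302985808471 258.13888041723516 195.13820904704866 (array([ 0.16240756, -0.89397602,  1.06361408]), array([ 0.31396477,  0.64847572, -0.6934734 ]))
wrist 297.3186396354542 256.78237096229697 184.98390980324385 (array([0.11887941, 0.64488267, 0.38494325]), array([ 0.27630875, -0.09051876, -0.95679665]))
```

View pics/scene0.png

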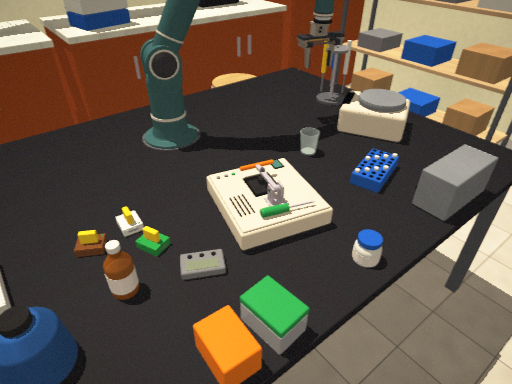

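View pics/side0.png

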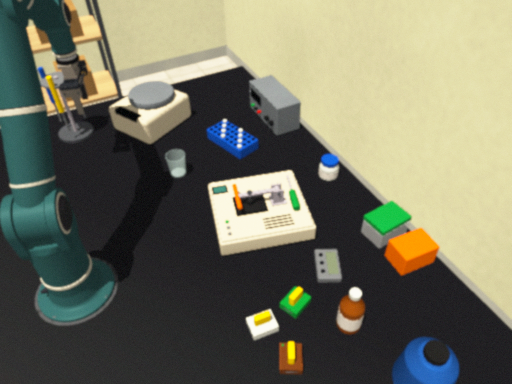

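View pics/wrist0.png

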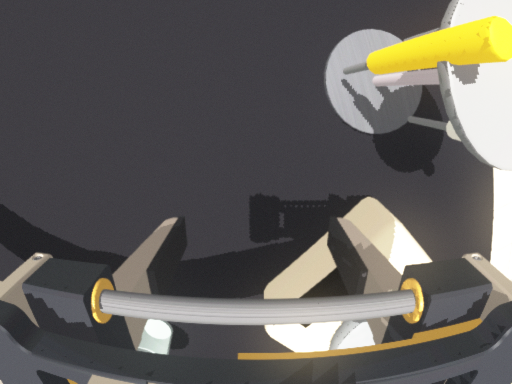

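The scene picture shows the reader at about (268,200), with the orange bar at (258,165). The white sensor with its yellow tab is at (128,220), and the brown and green lookalikes stand next to it. The side view has the reader at (260,210) and the sensor at (263,322). Next I'll measure with masks.

Run:
```python
from h import *
for n in ['scene','side']:
    f=grab(n); im=f['img']; 
    hsv=cv2.cvtColor(im,cv2.COLOR_RGB2HSV)
    roi={'scene':(195,145,340,250),'side':(200,160,325,260)}[n]
    def mask(lo,hi,roi):
        m=cv2.inRange(hsv,lo,hi);z=np.zeros_like(m);x0,y0,x1,y1=roi;z[y0:y1,x0:x1]=m[y0:y1,x0:x1];return z
    def blobs(m,z,name,minA=8):
        k,l,s,c=cv2.connectedComponentsWithStats(m)
        for i in range(1,k):
            if s[i,4]>=minA: print(n,name,s[i],c[i].round(1),onz(f,*c[i],z).round(4))
    blobs(mask((3,150,120),(16,255,255),roi),.115,'orange')
    m=mask((3,150,120),(16,255,255),roi)
    cs,_=cv2.findContours(m,0,2)
    if cs:
        b=cv2.minAreaRect(max(cs,key=cv2.contourArea));print(b,[onz(f,*p,.115).round(4) for p in cv2.boxPoints(b)])
    sr={'scene':(100,195,150,240),'side':(240,300,285,345)}[n]
    my=mask((22,150,100),(34,255,255),sr)
    blobs(my,.045,'yellow')
    mw=mask((0,0,110),(180,60,255),sr); blobs(mw,.02,'white')
    cm=mask((12,15,110),(35,110,255),roi); blobs(cm,.07,'cream',200)
    for nm,r,s in [('rd',roi,5),('sn',sr,12)]:
        x0,y0,x1,y1=r; cv2.imwrite(f'pics/{n}_{nm}.png',cv2.cvtColor(cv2.resize(im[y0:y1,x0:x1],None,fx=s,fy=s,interpolation=cv2.INTER_NEAREST),cv2.COLOR_RGB2BGR))
```

```text
scene orange [239 159  35  12 143] [256.  164.4] [0.5313 0.0215 0.115 ]
((256.2190856933594, 164.4494171142578), (4.572144031524658, 34.70331954956055), 77.00537872314453) [array([ 0.507 , -0.0256,  0.115 ]), array([0.5354, 0.0841, 0.115 ]), array([0.5571, 0.0698, 0.115 ]), array([ 0.5285, -0.0376,  0.115 ])]
scene yellow [121 206  12  18 121] [127.  214.2] [ 0.4271 -0.3573  0.045 ]
scene yellow [143 226   7  14  80] [146.4 231.9] [ 0.5277 -0.346   0.045 ]
scene white [115 210  28  26 380] [129.2 223.6] [ 0.4386 -0.3609  0.02  ]
scene cream [ 206  158  127   92 6010] [266.9 204.9] [ 0.6599 -0.0413  0.07  ]
side orange [235 196   8  14  53] [238.5 203. ] [ 0.5226 -0.0096  0.115 ]
((238.22642517089844, 202.29246520996094), (13.873414993286133, 5.7691426277160645), 74.05460357666016) [array([0.5212, 0.0242, 0.115 ]), array([0.5396, 0.0225, 0.115 ]), array([ 0.525 , -0.0361,  0.115 ]), array([ 0.5072, -0.0343,  0.115 ])]
side yellow [254 311  17  15 163] [261.8 317.7] [ 0.4233 -0.3571  0.045 ]
side white [245 309  34  31 483] [262.  326.7] [ 0.4182 -0.3675  0.02  ]
side cream [ 208  170  108   85 5684] [259.8 214.4] [ 0.5774 -0.0453  0.07  ]
```

View pics/scene_rd.png

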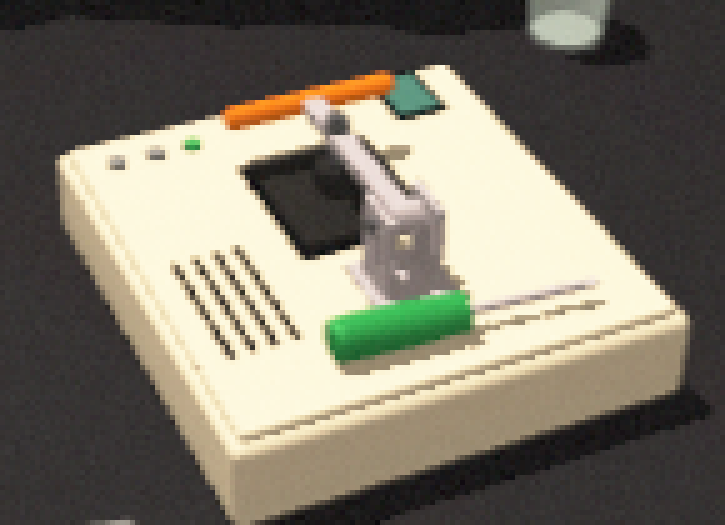

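View pics/side_rd.png

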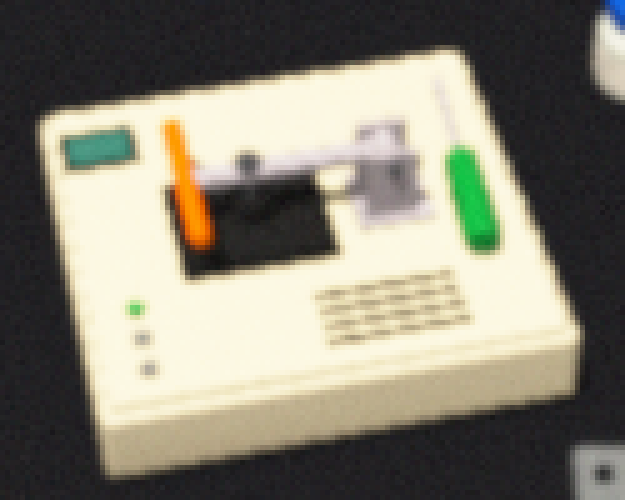

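View pics/side_sn.png

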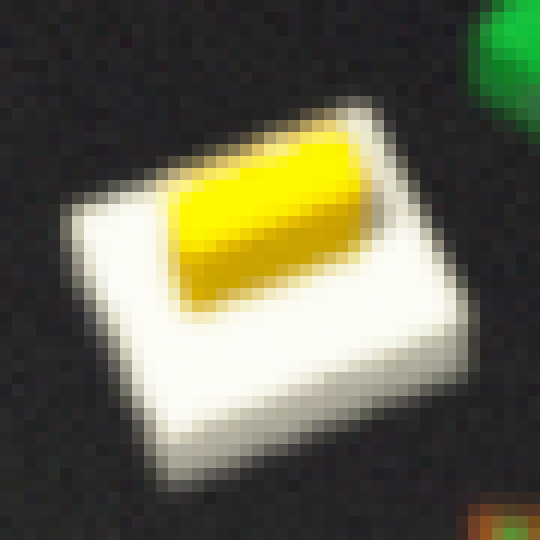

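View pics/scene_sn.png

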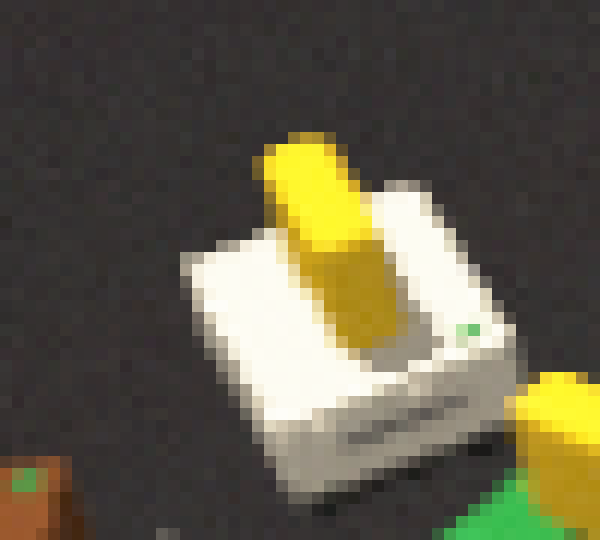

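Run:
```python
from h import *
P={}
for n,pts in {'scene':[(62,155),(450,68),(688,315),(232,440)],'side':[(42,118),(462,48),(580,328),(105,420)]}.items():
    f=grab(n); o={'scene':(195,145),'side':(200,160)}[n]
    q=np.array([onz(f,o[0]+x/5-.4,o[1]+y/5-.4,.07)[:2] for x,y in pts]); 
    print(n,q.round(4).tolist(),q.mean(0)); b=cv2.minAreaRect(q.astype(np.float32)*1000);print(b)
    im=f['img'];hsv=cv2.cvtColor(im,cv2.COLOR_RGB2HSV)
    # sensor tab top: bright yellow
    x0,y0,x1,y1={'scene':(100,195,142,240),'side':(240,300,285,345)}[n]
    m=np.zeros(im.shape[:2],np.uint8);m[y0:y1,x0:x1]=cv2.inRange(hsv,(24,150,215),(34,255,255))[y0:y1,x0:x1]
    ys,xs=np.nonzero(m);W=np.array([onz(f,x,y,.058)[:2] for x,y in zip(xs,ys)],np.float32)*1000
    print('tabtop',len(W),W.mean(0),cv2.minAreaRect(W))
    m[:]=0;m[y0:y1,x0:x1]=cv2.inRange(hsv,(0,0,215),(180,60,255))[y0:y1,x0:x1]
    ys,xs=np.nonzero(m);W=np.array([onz(f,x,y,.024)[:2] for x,y in zip(xs,ys)],np.float32)*1000
    print('white top',len(W),cv2.minAreaRect(W))
```

```text
scene [[0.4334, -0.0954], [0.5047, 0.1652], [0.7809, 0.0944], [0.7059, -0.1657]] [ 6.06236262e-01 -3.90147908e-04]
((607.1721801757812, -0.517333984375), (270.63836669921875, 289.026611328125), 75.5307846069336)
tabtop 52 [ 427.93762 -358.05377] ((427.4652404785156, -357.9060974121094), (14.335200309753418, 41.81736373901367), 83.02737426757812)
white top 207 ((426.4871520996094, -357.1040954589844), (55.486480712890625, 69.5415267944336), 83.97189331054688)
side [[0.4883, 0.1675], [0.776, 0.0961], [0.7075, -0.1658], [0.4209, -0.0968]] [5.98178783e-01 2.49029448e-04]
((598.4639892578125, -0.3395843505859375), (272.7069091796875, 298.2876281738281), 76.07078552246094)
tabtop 112 [ 420.9029  -359.95554] ((420.431396484375, -363.51361083984375), (28.479389190673828, 44.257225036621094), 85.3877944946289)
white top 319 ((422.1761474609375, -357.79876708984375), (57.3991813659668, 70.37076568603516), 85.79716491699219)
```

```bash
cat >> h.py <<'E'
RC=np.array([0.602,0.0]);YAW=np.deg2rad(-14.3)
def rd(x,y,z):
    c,s=np.cos(YAW),np.sin(YAW);return np.array([RC[0]+c*x-s*y,RC[1]+s*x+c*y,z])
def state():
    s=env.sense();T=R.from_rotvec(s['eef_rot']);return s,np.array(s['tool_pos']),T
def go(gp,jaw_deg):
    """gp grasp point world, jaw axis world angle (mod 180), pointing straight down"""
    s,p,T=state();best=None
    for k in (0,180):
        a=np.deg2rad(jaw_deg+k);y=np.array([np.cos(a),np.sin(a),0]);z=np.array([0,0,-1.]);x=np.cross(y,z)
        w=(T.inv()*R.from_matrix(np.c_[x,y,z])).as_rotvec()
        if best is None or np.linalg.norm(w)<np.linalg.norm(best):best=w
    tcp=np.asarray(gp)+[0,0,.171]
    print('t',s['t'],'shift cm',(T.inv().apply(tcp-p)*100).round(2),'turn',best.round(3),'gp now',(p+T.apply([0,0,.171])).round(4),'F',np.round(s['wrist_force'],1),'gap',round(s['finger_gap'],4),'q',np.round(s['qpos'],2))
E
python3 - <<'E'
from h import *
print(rd(-.07,-.033,.115),rd(-.03,0,.088))
go(rd(-.10,-.033,.25),-14.3)
f=grab('scene')
for n,uv,z in [('brown',(90,243),.024),('green',(153,241),.024),('bottle',(121,275),.075),('bottlebase',(124,297),0)]: print(n,onz(f,*uv,z))
E
```

```text
[ 0.52601793 -0.01468759  0.115     ] [0.57292953 0.00740997 0.088     ]
t 0.35 shift cm [-47.55 -50.54  -1.63] turn [-0.     0.     1.511] gp now [0.1982 0.6189 0.2335] F [-0.1 -0.4  0.6] gap 0.0915 q [-1.3   0.47 -0.01  1.6   0.01  1.07 -0.06]
brown [ 0.45303393 -0.47389707  0.024     ]
green [ 0.54806278 -0.34034698  0.024     ]
bottle [ 0.6559894  -0.46074046  0.075     ]
bottlebase [ 6.52389160e-01 -4.68093884e-01  1.11022302e-16]
```

carry_out:
  plan:
    - {"tx": -47.5, "ty": -50.5, "tz": -2, "wz": 1.51, "jaw": 1}
    - {"tx": -47.5, "ty": -50.5, "tz": -2, "wz": 1.51, "jaw": 1}
    - {"tx": -47.5, "ty": -50.5, "tz": -2, "wz": 1.51, "jaw": 1}
    - {"tx": -47.5, "ty": -50.5, "tz": -2, "wz": 1.51, "jaw": 1}
    - {"tx": -47.5, "ty": -50.5, "tz": -2, "wz": 1.51, "jaw": 1}

```text
invalid input
```

Run:
```python
from h import *
go(rd(-.10,-.033,.25),-14.3)
```

```text
t 0.4 shift cm [-47.55 -50.54  -1.63] turn [-0.    0.    1.51] gp now [0.1982 0.619  0.2336] F [-0.3  0.1 -0.5] gap 0.0921 q [-1.3   0.47 -0.01  1.6   0.01  1.07 -0.06]
```

carry_out:
  plan:
    - {"wx": 0, "wy": 0, "wz": 0.15, "tx": -3.4, "ty": -3.6, "tz": -0.2, "jaw": 1}
    - {"wx": 0, "wy": 0, "wz": 0.3, "tx": -6.8, "ty": -7.2, "tz": -0.4, "jaw": 1}
    - {"wx": 0, "wy": 0, "wz": 0.45, "tx": -10.2, "ty": -10.8, "tz": -0.6, "jaw": 1}
    - {"wx": 0, "wy": 0, "wz": 0.6, "tx": -13.6, "ty": -14.4, "tz": -0.8, "jaw": 1}
    - {"wx": 0, "wy": 0, "wz": 0.75, "tx": -17, "ty": -18, "tz": -1, "jaw": 1}
  force: 15

```text
t: 0.9
tool_pos: [0.3058, 0.3938, 0.415]
eef_rot: [-1.596, -2.706, -0.001]
wrist_force: [1.1, 0.2, -0.1]
finger_gap: 0.0921
```

Run:
```python
from h import *
go(rd(-.10,-.033,.25),-14.3)
```

```text
t 0.9 shift cm [-44.35  -2.67  -0.62] turn [ 0.    -0.001  0.754] gp now [0.3058 0.394  0.244 ] F [ 1.1  0.2 -0.1] gap 0.0921 q [-1.15  0.2   0.19  1.97 -0.05  0.98 -0.43]
```

carry_out:
  plan:
    - {"wx": 0, "wy": 0, "wz": 0.15, "tx": -4.5, "ty": -0.3, "tz": -0.1, "jaw": 1}
    - {"wx": 0, "wy": 0, "wz": 0.3, "tx": -9, "ty": -0.6, "tz": -0.2, "jaw": 1}
    - {"wx": 0, "wy": 0, "wz": 0.45, "tx": -13.5, "ty": -0.9, "tz": -0.3, "jaw": 1}
    - {"wx": 0, "wy": 0, "wz": 0.6, "tx": -18, "ty": -1.2, "tz": -0.4, "jaw": 1}
    - {"wx": 0, "wy": 0, "wz": 0.75, "tx": -22.5, "ty": -1.5, "tz": -0.4, "jaw": 1}

```text
t: 1.4
tool_pos: [0.4026, 0.1904, 0.4192]
eef_rot: [-2.476, -1.933, -0.002]
wrist_force: [1.0, -0.3, -0.3]
finger_gap: 0.0919
```

Run:
```python
from h import *
go(rd(-.10,-.033,.25),-14.3)
```

```text
t 1.4 shift cm [-16.89  13.95  -0.19] turn [ 0.001 -0.001  0.005] gp now [0.4028 0.1906 0.2482] F [ 1.  -0.3 -0.3] gap 0.0919 q [-0.93  0.09  0.44  2.09 -0.05  0.97 -0.71]
```

carry_out:
  plan:
    - {"wx": 0, "wy": 0, "wz": 0, "tx": -3.4, "ty": 2.8, "tz": 0, "jaw": 1}
    - {"wx": 0, "wy": 0, "wz": 0, "tx": -6.8, "ty": 5.6, "tz": 0, "jaw": 1}
    - {"wx": 0, "wy": 0, "wz": 0, "tx": -10.2, "ty": 8.4, "tz": 0, "jaw": 1}
    - {"wx": 0, "wy": 0, "wz": 0, "tx": -13.6, "ty": 11.2, "tz": 0, "jaw": 1}
    - {"wx": 0, "wy": 0, "wz": 0.005, "tx": -17, "ty": 14, "tz": -0.2, "jaw": 1}

```text
t: 1.9
tool_pos: [0.4983, -0.0078, 0.4209]
eef_rot: [-2.475, -1.935, -0.001]
wrist_force: [0.2, 0.7, 0.6]
finger_gap: 0.0919
```

Run:
```python
from h import *
go(rd(-.07,-.033,.115),-14.3)
grab('wrist','w1.png')
```

```text
t 1.9 shift cm [-1.00e-02  2.85e+00  1.35e+01] turn [ 0.    -0.001  0.006] gp now [ 0.4984 -0.0077  0.2499] F [0.2 0.7 0.6] gap 0.0919 q [-0.6   0.2   0.63  1.98 -0.14  1.   -0.15]
```

View pics/w1.png

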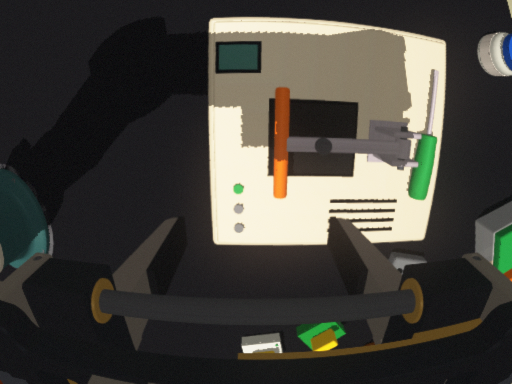

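The wrist view shows the reader squarely: orange bar from (283,90) to (280,197), hinge at (390,145). I'll refine the reader pose from this.

Run:
```python
from h import *
f=grab('wrist'); im=f['img'];hsv=cv2.cvtColor(im,cv2.COLOR_RGB2HSV)
def W(mask,z):
    ys,xs=np.nonzero(mask);return np.array([onz(f,x,y,z,True)[:2] for x,y in zip(xs,ys)],np.float32)*1000
m=np.zeros(im.shape[:2],np.uint8);m[80:205,265:300]=cv2.inRange(hsv,(2,150,60),(18,255,255))[80:205,265:300]
p=W(m,.117);r=cv2.minAreaRect(p);print('bar',r,p.mean(0))
for u,v in [(211,20),(444,40),(425,241),(214,245)]: print(onz(f,u,v,.07,True).round(4))
for u,v in [(269,98),(357,101),(355,177),(270,174)]: print('seat',onz(f,u,v,.078,True).round(4))
print('exp',rd(-.077,.04,0),rd(.017,.04,0),rd(.017,-.04,0),rd(-.077,-.04,0),'bar',rd(-.07,0,0))
```

```text
bar ((529.6503295898438, 23.90377426147461), (109.13961029052734, 14.47748851776123), 75.90758514404297) [530.0024    26.189703]
[0.4951 0.1644 0.07  ]
[0.7739 0.0931 0.07  ]
[ 0.7089 -0.1752  0.07  ]
[ 0.4237 -0.0971  0.07  ]
seat [0.5343 0.0608 0.078 ]
seat [0.6304 0.0363 0.078 ]
seat [ 0.6116 -0.0504  0.078 ]
seat [ 0.5148 -0.022   0.078 ]
exp [0.53726575 0.05777955 0.        ] [0.62835323 0.03456165 0.        ] [ 0.60859331 -0.04295961  0.        ] [ 0.51750583 -0.01974171  0.        ] bar [0.5341689  0.01728993 0.        ]
```

carry_out:
  plan:
    - {"wx": 0, "wy": 0, "wz": 0.006, "tx": 0, "ty": 2.6, "tz": 3.5, "jaw": 1}
    - {"wx": 0, "wy": 0, "wz": 0.006, "tx": 0, "ty": 2.6, "tz": 7.5, "jaw": 1}
    - {"wx": 0, "wy": 0, "wz": 0.006, "tx": 0, "ty": 2.6, "tz": 11, "jaw": 1}
    - {"wx": 0, "wy": 0, "wz": 0.006, "tx": 0, "ty": 2.6, "tz": 13.2, "jaw": 0.2}
    - {"wx": 0, "wy": 0, "wz": 0.006, "tx": 0, "ty": 2.6, "tz": 13.2, "jaw": -0.5}
  force: 15

```text
t: 2.5
tool_pos: [0.5218, -0.0115, 0.286]
eef_rot: [-2.478, -1.926, 0.008]
wrist_force: [-0.6, 0.4, -0.1]
finger_gap: 0.0777
```

carry_out:
  plan:
    - {"wx": 0, "wy": 0, "wz": 0, "tx": 0, "ty": 0, "tz": 0, "jaw": -1}
    - {"wx": 0, "wy": 0, "wz": 0, "tx": 0, "ty": 0, "tz": 0, "jaw": -1}
    - {"wx": 0, "wy": 0, "wz": 0, "tx": 0, "ty": 0, "tz": 0, "jaw": -1}
    - {"wx": 0, "wy": 0, "wz": 0, "tx": 0, "ty": 0, "tz": 0, "jaw": -1}

```text
t: 2.9
tool_pos: [0.5235, -0.0123, 0.2898]
eef_rot: [2.48, 1.927, 0.003]
wrist_force: [0.1, -0.4, -0.1]
finger_gap: 0.0462
```

Run:
```python
from h import *
go(rd(-.07,-.033,.115),-14.3)
f=grab('scene');cv2.imwrite('pics/s2.png',cv2.cvtColor(cv2.resize(f['img'][100:250,180:360],None,fx=4,fy=4),cv2.COLOR_RGB2BGR))
```

```text
t 2.9 shift cm [-0.17  0.31  0.38] turn [ 0.002 -0.001 -0.   ] gp now [ 0.5238 -0.0122  0.1188] F [ 0.1 -0.4 -0.1] gap 0.0462 q [-0.48  0.45  0.55  2.03 -0.34  0.75  0.03]
```

View pics/s2.png

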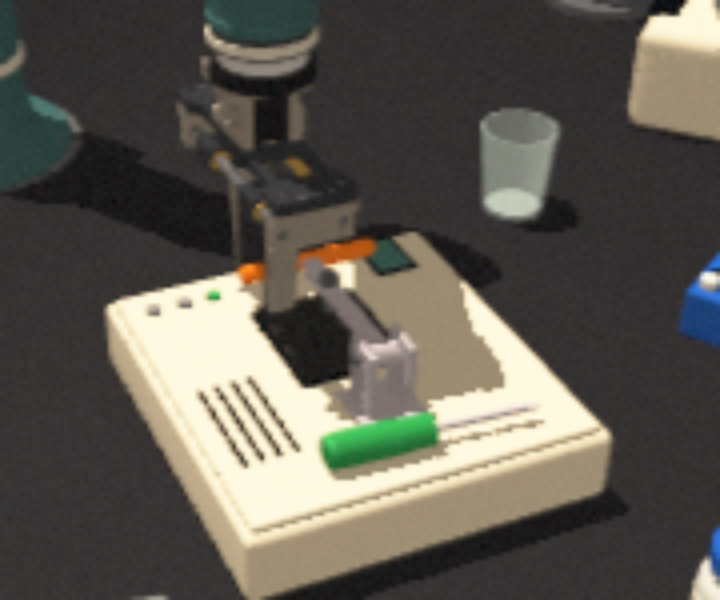

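The fingers straddle the right half of the bar, at about (280,260) in this crop. I'll keep closing.

carry_out:
  plan:
    - {"wx": 0, "wy": 0, "wz": 0, "tx": 0, "ty": 0, "tz": 0.3, "jaw": -1}
    - {"wx": 0, "wy": 0, "wz": 0, "tx": 0, "ty": 0, "tz": 0.3, "jaw": -1}
    - {"wx": 0, "wy": 0, "wz": 0, "tx": 0, "ty": 0, "tz": 0.3, "jaw": -1}
    - {"wx": 0, "wy": 0, "wz": 0, "tx": 0, "ty": 0, "tz": 0.3, "jaw": -1}
    - {"wx": 0, "wy": 0, "wz": 0, "tx": 0, "ty": 0, "tz": 0.3, "jaw": -1}

```text
t: 3.45
tool_pos: [0.5221, -0.0122, 0.2854]
eef_rot: [-2.479, -1.925, 0.004]
wrist_force: [-4.9, 0.8, 4.3]
finger_gap: 0.0131
```

Run:
```python
from h import *
go(rd(-.07,-.033,.115),-14.3)
```

```text
t 3.45 shift cm [-0.15  0.44 -0.06] turn [-0.004  0.    -0.   ] gp now [ 0.5214 -0.012   0.1144] F [-4.9  0.8  4.3] gap 0.0131 q [-0.48  0.46  0.55  2.04 -0.35  0.74  0.03]
```

carry_out:
  plan:
    - {"wx": 0, "wy": 0, "wz": 0, "tx": 0, "ty": 0.17, "tz": -2.07, "jaw": -1}
    - {"wx": 0, "wy": 0, "wz": 0, "tx": 0, "ty": 0.66, "tz": -4.09, "jaw": -1}
    - {"wx": 0, "wy": 0, "wz": 0, "tx": 0, "ty": 1.47, "tz": -6.0, "jaw": -1}
    - {"wx": 0, "wy": 0, "wz": 0, "tx": 0, "ty": 2.57, "tz": -7.76, "jaw": -1}
    - {"wx": 0, "wy": 0, "wz": 0, "tx": 0, "ty": 3.94, "tz": -9.33, "jaw": -1}

```text
t: 3.95
tool_pos: [0.5579, -0.0214, 0.3786]
eef_rot: [-2.471, -1.92, 0.015]
wrist_force: [-18.4, 3.0, 13.2]
finger_gap: 0.0134
```

Run:
```python
from h import *
th=.8
go(rd(.06-.13*np.cos(th),-.033,.115+.13*np.sin(th)),-14.3)
```

```text
t 3.95 shift cm [-0.13  0.69 -0.08] turn [-0.016  0.     0.   ] gp now [ 0.5553 -0.0208  0.2076] F [-18.4   3.   13.2] gap 0.0134 q [-0.5   0.38  0.61  1.88 -0.26  0.97 -0.03]
```

carry_out:
  plan:
    - {"wx": 0, "wy": 0, "wz": 0, "tx": 0, "ty": 1.1, "tz": -1.55, "jaw": -1}
    - {"wx": 0, "wy": 0, "wz": 0, "tx": 0, "ty": 2.9, "tz": -2.7, "jaw": -1}
    - {"wx": 0, "wy": 0, "wz": 0, "tx": 0, "ty": 4.9, "tz": -3.4, "jaw": -1}
    - {"wx": 0, "wy": 0, "wz": 0, "tx": 0, "ty": 6.9, "tz": -3.85, "jaw": -1}
    - {"wx": 0, "wy": 0, "wz": 0, "tx": 0, "ty": 9.0, "tz": -3.9, "jaw": -1}

```text
t: 4.45
tool_pos: [0.6493, -0.0451, 0.4193]
eef_rot: [2.481, 1.926, 0.002]
wrist_force: [-1.3, -1.4, 1.2]
finger_gap: 0.0133
```

Run:
```python
from h import *
th=1.6
go(rd(.06-.13*np.cos(th),-.033,.115+.13*np.sin(th)),-14.3)
```

```text
t 4.45 shift cm [-0.1   0.69  0.34] turn [ 0.001 -0.    -0.001] gp now [ 0.6495 -0.0451  0.2483] F [-1.3 -1.4  1.2] gap 0.0133 q [-0.41  0.5   0.61  1.62 -0.31  1.12  0.02]
```

carry_out:
  plan:
    - {"wx": 0, "wy": 0, "wz": 0, "tx": 0, "ty": 1.6, "tz": 0.15, "jaw": -1}
    - {"wx": 0, "wy": 0, "wz": 0, "tx": 0, "ty": 3.2, "tz": 0.5, "jaw": -1}
    - {"wx": 0, "wy": 0, "wz": 0, "tx": 0, "ty": 4.8, "tz": 1.0, "jaw": -1}
    - {"wx": 0, "wy": 0, "wz": 0, "tx": 0, "ty": 4.8, "tz": 1.0, "jaw": -1}

```text
t: 4.85
tool_pos: [0.6964, -0.057, 0.4074]
eef_rot: [2.48, 1.925, 0.0]
wrist_force: [1.6, -1.2, 1.1]
finger_gap: 0.013
```

Run:
```python
from h import *
th=1.95
go(rd(.06-.13*np.cos(th),-.033,.115+.13*np.sin(th)),-14.3)
f=grab('scene');cv2.imwrite('pics/s3.png',cv2.cvtColor(cv2.resize(f['img'][60:250,180:380],None,fx=3,fy=3),cv2.COLOR_RGB2BGR))
```

```text
t 4.85 shift cm [-0.11  0.25  0.06] turn [ 0.002  0.001 -0.001] gp now [ 0.6967 -0.0573  0.2364] F [ 1.6 -1.2  1.1] gap 0.013 q [-0.36  0.6   0.59  1.5  -0.35  1.15  0.05]
```

View pics/s3.png

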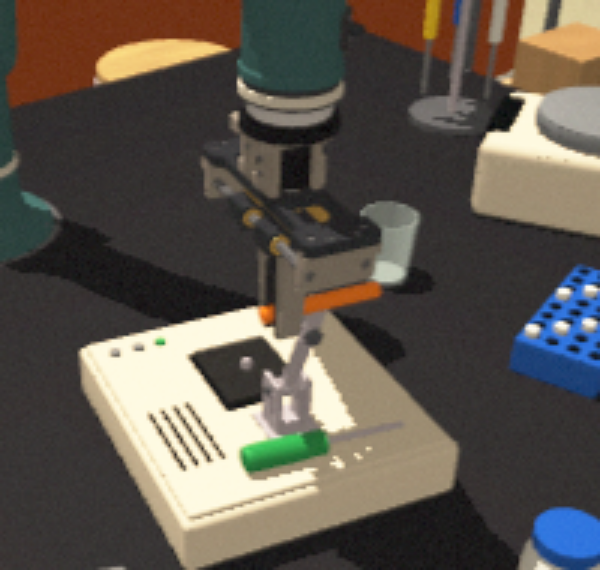

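The arm is over centre at about 1.94 rad and the pin is exposed at (246,363). Now I'll open and rise.

carry_out:
  plan:
    - {"wx": 0, "wy": 0, "wz": 0, "tx": 0, "ty": 0.3, "tz": 0, "jaw": 1}
    - {"wx": 0, "wy": 0, "wz": 0, "tx": 0, "ty": 0.6, "tz": 0, "jaw": 1}
    - {"wx": 0, "wy": 0, "wz": 0, "tx": 0, "ty": 1.0, "tz": 0, "jaw": 1}
    - {"wx": 0, "wy": 0, "wz": 0, "tx": 0, "ty": 1.4, "tz": 0, "jaw": 1}
    - {"wx": 0, "wy": 0, "wz": 0, "tx": 0, "ty": 1.5, "tz": -0.5, "jaw": 1}

```text
t: 5.4
tool_pos: [0.7097, -0.0599, 0.4124]
eef_rot: [-2.48, -1.927, 0.002]
wrist_force: [0.1, -0.1, -0.2]
finger_gap: 0.0511
```

carry_out:
  plan:
    - {"wx": 0, "wy": 0, "wz": 0, "tx": 0, "ty": 0, "tz": -2, "jaw": 1}
    - {"wx": 0, "wy": 0, "wz": 0, "tx": 0, "ty": 0, "tz": -5, "jaw": 1}
    - {"wx": 0, "wy": 0, "wz": 0, "tx": 0, "ty": 0, "tz": -8, "jaw": 1}
    - {"wx": 0, "wy": 0, "wz": 0, "tx": 2, "ty": -2, "tz": -8, "jaw": 1}

```text
t: 5.8
tool_pos: [0.6958, -0.04, 0.4983]
eef_rot: [2.481, 1.915, 0.008]
wrist_force: [0.3, 0.2, 0.1]
finger_gap: 0.0835
```

Run:
```python
from h import *
go([.425,-.358,.16],-95.5)
f=grab('scene');cv2.imwrite('pics/s4.png',cv2.cvtColor(cv2.resize(f['img'][60:250,180:380],None,fx=3,fy=3),cv2.COLOR_RGB2BGR))
```

```text
t 5.8 shift cm [-37.6 -18.3  16.6] turn [ 0.008 -0.006  1.411] gp now [ 0.6973 -0.0406  0.3273] F [0.3 0.2 0.1] gap 0.0835 q [-0.4   0.52  0.62  1.4  -0.31  1.31 -0.02]
```

View pics/s4.png

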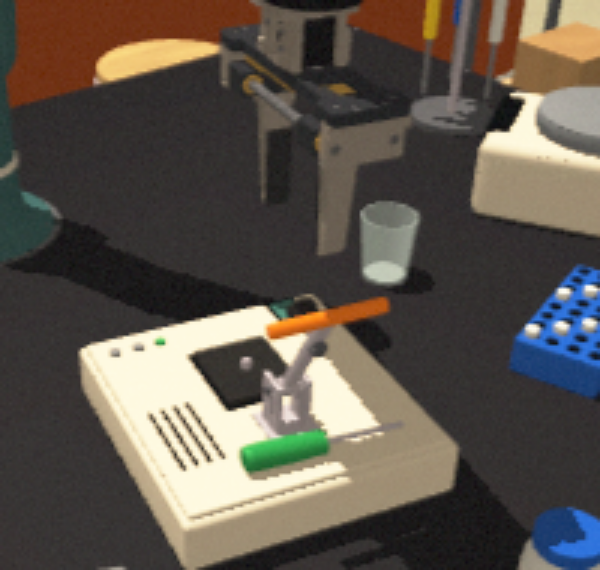

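The arm rests back on its own: orange bar at (330,318), clear of the gripper. The pin tip is at about (247,363). Now to the sensor.

carry_out:
  plan:
    - {"wx": 0, "wy": 0, "wz": 0.14, "tx": -4, "ty": -2, "tz": 0, "jaw": 0.2}
    - {"wx": 0, "wy": 0, "wz": 0.28, "tx": -8, "ty": -4, "tz": 0.5, "jaw": 0.2}
    - {"wx": 0, "wy": 0, "wz": 0.42, "tx": -12, "ty": -6, "tz": 1, "jaw": 0.2}
    - {"wx": 0, "wy": 0, "wz": 0.56, "tx": -16, "ty": -8, "tz": 1.5, "jaw": 0.2}
    - {"wx": 0, "wy": 0, "wz": 0.7, "tx": -20, "ty": -10, "tz": 2, "jaw": 0.2}

```text
t: 6.35
tool_pos: [0.5473, -0.2058, 0.4731]
eef_rot: [-2.994, -0.951, -0.001]
wrist_force: [0.5, -0.8, 0.0]
finger_gap: 0.0553
```

Run:
```python
from h import *
go([.425,-.358,.16],-95.5)
f=grab('wrist','w2.png')
f=grab('side','d2.png')
```

```text
t 6.35 shift cm [-18.79   5.37  14.2 ] turn [-0.001 -0.001  0.711] gp now [ 0.5474 -0.2057  0.3021] F [ 0.5 -0.8  0. ] gap 0.0553 q [-0.35  0.36  0.84  1.73 -0.29  1.18 -0.38]
```

View pics/w2.png

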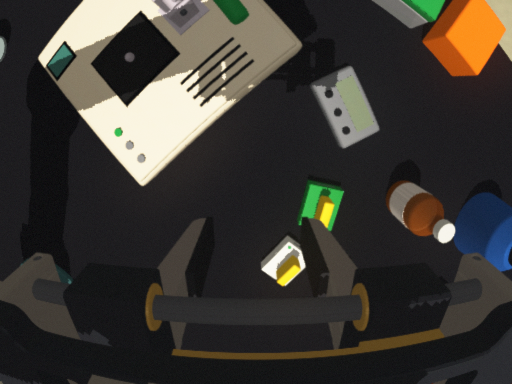

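View pics/d2.png

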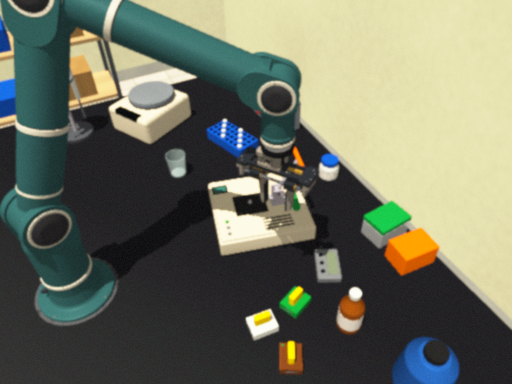

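The wrist view shows the pin tip at (129,57) in the dark seat, and the white sensor at (284,260) between the fingers. I'll triangulate the pin.

Run:
```python
from h import *
def seat(n,roi,fish,z=.078):
    f=grab(n);im=f['img'];x0,y0,x1,y1=roi
    g=im[y0:y1,x0:x1].max(2)
    cv2.imwrite(f'pics/z_{n}.png',cv2.cvtColor(cv2.resize(im[y0:y1,x0:x1],None,fx=6,fy=6,interpolation=cv2.INTER_CUBIC),cv2.COLOR_RGB2BGR))
    return f
f=seat('wrist',(85,5,185,110),True);f2=seat('scene',(235,155,300,205),False);f3=seat('side',(225,185,275,225),False)
print('wrist',onz(f,129,57,.088,True))
print('pred seat ctr px',[proj(g,[.5729,.0074,.088],g is f) for g in (f,f2,f3)])
```

```text
wrist [0.56634797 0.00594241 0.088     ]
pred seat ctr px [array([130.76870566,  52.13913825]), array([260.9395615, 179.5018509]), array([250.96949353, 200.42626965])]
```

View pics/z_wrist.png

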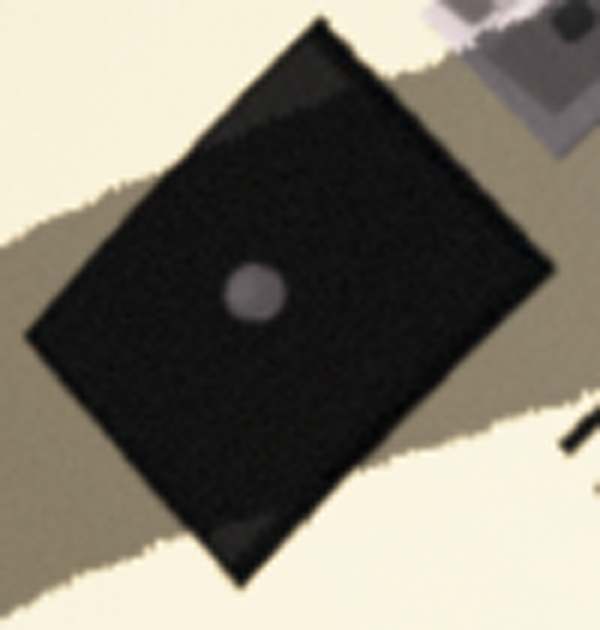

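View pics/z_scene.png

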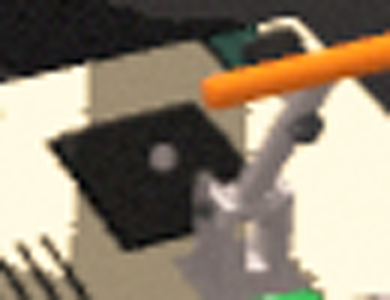

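View pics/z_side.png

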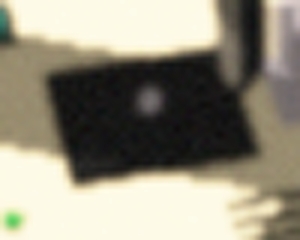

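Run:
```python
from h import *
fs=[(grab('wrist'),(126.9,53.1),True),(grab('scene'),(261.6,180.8),False),(grab('side'),(249.4,201.3),False)]
A=np.zeros((3,3));b=np.zeros(3)
for f,uv,fi in fs:
    print(onz(f,*uv,.085,fi).round(4)); c,d=ray(f,*uv,fi);d/=np.linalg.norm(d);M=np.eye(3)-np.outer(d,d);A+=M;b+=M@c
print(np.linalg.solve(A,b))
f=fs[0][0]
q=np.array([onz(f,85+x/6-.4,5+y/6-.4,.078,True)[:2] for x,y in [(322,15),(552,268),(240,588),(27,335)]]);print(q.round(4),q.mean(0),[np.rad2deg(np.arctan2(*(q[i]-q[(i+1)%4])[::-1])) for i in range(4)],[np.linalg.norm(q[i]-q[(i+1)%4]) for i in range(4)])
go([.425,-.358,.16],-95.5)
```

```text
[0.5715 0.0206 0.085 ]
[0.5761 0.0074 0.085 ]
[0.568 0.009 0.085]
[0.5700998  0.01731858 0.07898609]
[[ 0.6309  0.0485]
 [ 0.6097 -0.0339]
 [ 0.5133 -0.0111]
 [ 0.5338  0.0718]] [0.57192184 0.01882471] [np.float64(75.59920174613396), np.float64(-13.328219964331337), np.float64(-103.89481289213565), np.float64(166.529818909303)] [np.float64(0.08517045712795178), np.float64(0.0990638954444394), np.float64(0.08540701763222336), np.float64(0.09981393285894444)]
t 6.75 shift cm [-19.18   5.27  14.19] turn [-0.   -0.    0.72] gp now [ 0.5499 -0.2032  0.3019] F [0.7 0.2 0.1] gap 0.055 q [-0.35  0.37  0.84  1.73 -0.29  1.18 -0.38]
```

```bash
cat >> h.py <<'E'
def pin(n,roi):
    fish=n=='wrist';f=grab(n);im=f['img'];x0,y0,x1,y1=roi
    g=cv2.GaussianBlur(im[y0:y1,x0:x1].max(2),(3,3),0)
    dark=(g<60).astype(np.uint8)
    cs,h=cv2.findContours(dark,cv2.RETR_CCOMP,cv2.CHAIN_APPROX_NONE)
    out=None;i=max(range(len(cs)),key=lambda k:cv2.contourArea(cs[k]) if h[0][k][3]<0 else 0)
    rect=cv2.minAreaRect(cs[i])
    for k in range(len(cs)):
        if h[0][k][3]==i and cv2.contourArea(cs[k])>3:
            M=cv2.moments(cs[k]);c=(M['m10']/M['m00']+x0,M['m01']/M['m00']+y0);print(n,'hole',np.round(c,2),cv2.contourArea(cs[k]),onz(f,*c,.085,fish).round(4));out=c
    q=cs[i][:,0,:].astype(float)+[x0,y0]
    W=np.array([onz(f,u,v,.078,fish)[:2] for u,v in q],np.float32)*1000
    print(n,'seat rect',cv2.minAreaRect(W))
    return f,out
E
python3 - <<'E'
from h import *
f=grab('wrist','w3.png');print(env.sense()['tool_pos'],f['tvec'])
pin('wrist',(85,0,185,110));pin('scene',(235,165,280,205));pin('side',(225,190,270,225))
E
```

```text
[ 0.54972549 -0.20337672  0.47285098] [-0.48525229  0.25993848  0.5534141 ]
wrist hole [130.08  57.71] 79.5 [0.5686 0.0129 0.085 ]
wrist seat rect ((568.986083984375, 11.409706115722656), (85.71127319335938, 99.82717895507812), 75.1098861694336)
scene hole [261.72 180.72] 27.0 [0.5759 0.008  0.085 ]
scene seat rect ((578.9878540039062, 5.160209655761719), (81.41493225097656, 99.82754516601562), 73.7751235961914)
side hole [249.38 201.38] 21.5 [0.5678 0.0087 0.085 ]
side seat rect ((567.1107788085938, 5.910091400146484), (77.85590362548828, 98.62972259521484), 71.08683776855469)
```

View pics/w3.png

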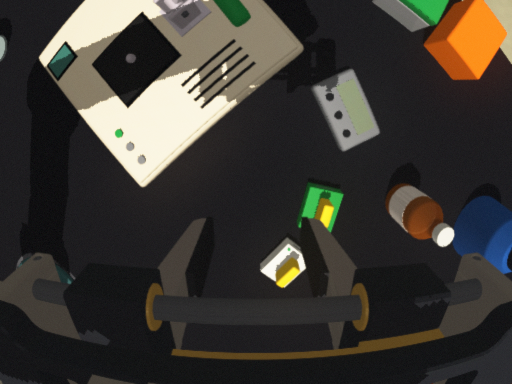

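Three views put the pin near (0.570, 0.010). On to the sensor.

carry_out:
  plan:
    - {"wx": 0, "wy": 0, "wz": 0.14, "tx": -3.8, "ty": 1, "tz": 1.5, "jaw": 0.2}
    - {"wx": 0, "wy": 0, "wz": 0.28, "tx": -7.7, "ty": 2.1, "tz": 3, "jaw": 0.2}
    - {"wx": 0, "wy": 0, "wz": 0.42, "tx": -11.5, "ty": 3.2, "tz": 4.5, "jaw": 0.2}
    - {"wx": 0, "wy": 0, "wz": 0.57, "tx": -15.3, "ty": 4.2, "tz": 6, "jaw": 0.2}
    - {"wx": 0, "wy": 0, "wz": 0.72, "tx": -19.2, "ty": 5.3, "tz": 7.5, "jaw": 0.2}

```text
t: 7.45
tool_pos: [0.4227, -0.3602, 0.3976]
eef_rot: [-3.137, 0.163, -0.001]
wrist_force: [0.6, -0.6, 0.6]
finger_gap: 0.0551
```

carry_out:
  plan:
    - {"wx": 0, "wy": 0, "wz": 0, "tx": 0, "ty": 0, "tz": 0, "jaw": 0.2}
    - {"wx": 0, "wy": 0, "wz": 0, "tx": 0, "ty": 0, "tz": 0, "jaw": 0.2}

```text
t: 7.65
tool_pos: [0.4232, -0.3599, 0.3978]
eef_rot: [-3.138, 0.157, 0.001]
wrist_force: [0.7, 0.9, 0.7]
finger_gap: 0.0549
```

Run:
```python
from h import *
go([.425,-.358,.16],-95.5)
f=grab('wrist','w4.png');im=f['img'];hsv=cv2.cvtColor(im,cv2.COLOR_RGB2HSV)
m=cv2.inRange(hsv,(22,150,90),(34,255,255));k,l,s,c=cv2.connectedComponentsWithStats(m)
for i in range(1,k):
    if s[i,4]>40:
        ys,xs=np.nonzero(l==i);W=np.array([onz(f,x,y,.058,True)[:2] for x,y in zip(xs,ys)],np.float32)*1000
        print(s[i],c[i],cv2.minAreaRect(W))
```

```text
t 7.65 shift cm [ 0.17 -0.21  6.68] turn [-0.     0.001 -0.004] gp now [ 0.4231 -0.3599  0.2268] F [0.7 0.9 0.7] gap 0.0549 q [-0.13  0.45  1.01  1.89 -0.44  1.04 -0.61]
[211  53  31  40 618] [225.84142395  73.00323625] ((534.2235717773438, -337.2366638183594), (45.30533981323242, 16.6197566986084), 23.527551651000977)
[330 130  42  29 570] [350.47017544 144.13508772] ((444.5050048828125, -467.6915588378906), (51.45722961425781, 15.7677583694458), 60.39735412597656)
[246 149  14  42 536] [252.72014925 169.45335821] ((425.18603515625, -354.585205078125), (14.52857494354248, 47.061519622802734), 84.40948486328125)
```

View pics/w4.png

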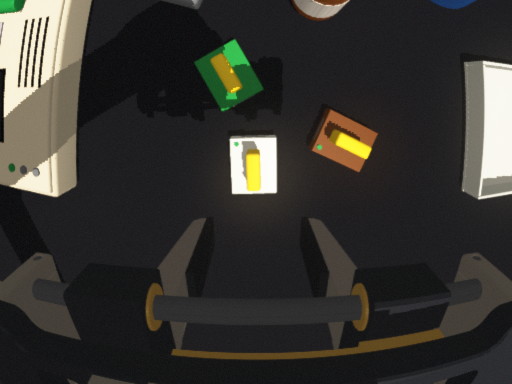

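carry_out:
  plan:
    - {"wx": 0, "wy": 0, "wz": -0.004, "tx": 0.1, "ty": -0.3, "tz": 4.5, "jaw": 0.2}
    - {"wx": 0, "wy": 0, "wz": -0.004, "tx": 0.1, "ty": -0.3, "tz": 9, "jaw": 0.2}
    - {"wx": 0, "wy": 0, "wz": -0.004, "tx": 0.1, "ty": -0.3, "tz": 13, "jaw": 0.2}
    - {"wx": 0, "wy": 0, "wz": -0.004, "tx": 0.1, "ty": -0.3, "tz": 16, "jaw": 0.2}
    - {"wx": 0, "wy": 0, "wz": -0.004, "tx": 0.1, "ty": -0.3, "tz": 18, "jaw": 0.2}

```text
t: 8.2
tool_pos: [0.4262, -0.3546, 0.2159]
eef_rot: [-3.136, 0.142, 0.002]
wrist_force: [-0.2, -0.7, 0.5]
finger_gap: 0.0551
```

carry_out:
  plan:
    - {"wx": 0, "wy": 0, "wz": 0, "tx": 0, "ty": 0, "tz": 0, "jaw": 0.2}
    - {"wx": 0, "wy": 0, "wz": 0, "tx": 0, "ty": 0, "tz": 0, "jaw": 0.2}

```text
t: 8.4
tool_pos: [0.426, -0.3559, 0.2182]
eef_rot: [-3.138, 0.145, -0.001]
wrist_force: [-0.4, 0.8, -0.8]
finger_gap: 0.055
```

Run:
```python
from h import *
go([.424,-.357,.046],-95.6)
f=grab('wrist','w5.png');
f=grab('side');cv2.imwrite('pics/d5.png',cv2.cvtColor(cv2.resize(f['img'][270:370,210:320],None,fx=5,fy=5),cv2.COLOR_RGB2BGR))
```

```text
t 8.4 shift cm [-0.19  0.13  0.12] turn [-0.    -0.001  0.005] gp now [ 0.4261 -0.3558  0.0472] F [-0.4  0.8 -0.8] gap 0.055 q [ 0.06  0.7   0.76  1.99 -0.72  0.74 -0.4 ]
```

View pics/w5.png

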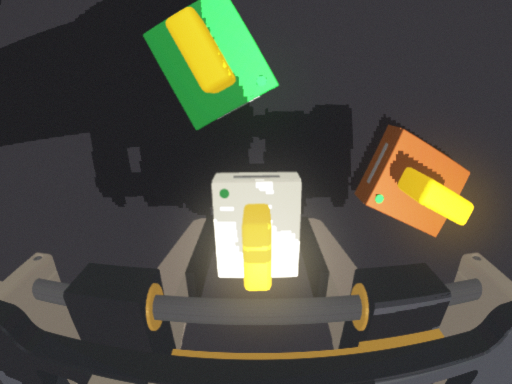

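View pics/d5.png

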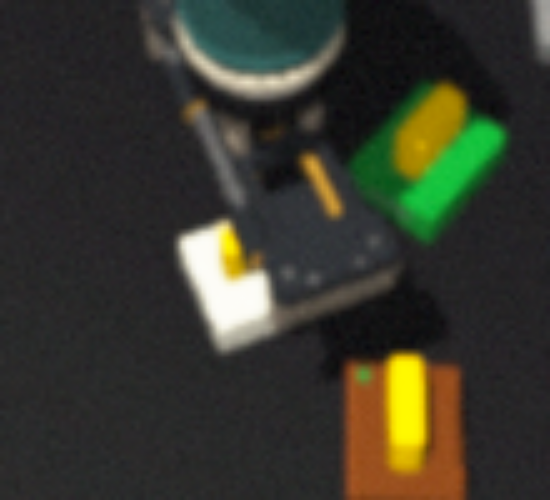

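Tab centred between the fingers at (257,247), brown and green well clear. I'll check centring along the tab before closing.

Run:
```python
from h import *
f=grab('wrist')
q=np.array([onz(f,*p,.024,True)[:2] for p in [(214,178),(301,176),(299,278),(217,278)]]);print(q.round(4),q.mean(0))
t=np.array([onz(f,*p,.058,True)[:2] for p in [(244,207),(271,207),(271,288),(244,288)]]);print(t.round(4),t.mean(0))
print(proj(f,[.4261,-.3558,.047],True))
```

```text
[[ 0.461  -0.3323]
 [ 0.4573 -0.386 ]
 [ 0.3821 -0.3818]
 [ 0.3876 -0.3235]] [ 0.42198384 -0.35588142]
[[ 0.4531 -0.3515]
 [ 0.4519 -0.3653]
 [ 0.4008 -0.3616]
 [ 0.4023 -0.3459]] [ 0.42704123 -0.35606155]
[257.14914493 242.78407794]
```

carry_out:
  plan:
    - {"wx": 0, "wy": 0, "wz": 0, "tx": -0.1, "ty": 0, "tz": 0.1, "jaw": -1}
    - {"wx": 0, "wy": 0, "wz": 0, "tx": -0.1, "ty": 0, "tz": 0.1, "jaw": -1}
    - {"wx": 0, "wy": 0, "wz": 0, "tx": -0.1, "ty": 0, "tz": 0.1, "jaw": -1}
    - {"wx": 0, "wy": 0, "wz": 0, "tx": -0.1, "ty": 0, "tz": 0.1, "jaw": -1}
    - {"wx": 0, "wy": 0, "wz": 0, "tx": -0.1, "ty": 0, "tz": 0.1, "jaw": -1}
  force: 40

```text
t: 9.05
tool_pos: [0.4237, -0.3565, 0.2171]
eef_rot: [-3.138, 0.15, -0.0]
wrist_force: [0.5, 3.3, 1.9]
finger_gap: 0.0175
```

carry_out:
  plan:
    - {"wx": 0, "wy": 0, "wz": 0, "tx": 0, "ty": 0, "tz": 0, "jaw": -1}
    - {"wx": 0, "wy": 0, "wz": 0, "tx": 0, "ty": 0, "tz": 0, "jaw": -1}
    - {"wx": 0, "wy": 0, "wz": 0, "tx": 0, "ty": 0, "tz": 0, "jaw": -1}

```text
t: 9.35
tool_pos: [0.4237, -0.3564, 0.217]
eef_rot: [-3.138, 0.15, -0.0]
wrist_force: [-0.8, 1.8, 1.1]
finger_gap: 0.0157
```

Run:
```python
from h import *
go([.424,-.357,.046],-95.6)
f=grab('wrist','w6.png')
```

```text
t 9.35 shift cm [ 0.03  0.05 -0.  ] turn [-0.     0.     0.002] gp now [ 0.4237 -0.3564  0.046 ] F [-0.8  1.8  1.1] gap 0.0157 q [ 0.07  0.7   0.76  2.   -0.72  0.74 -0.4 ]
```

View pics/w6.png

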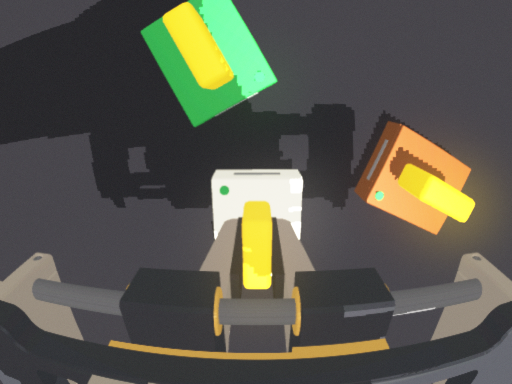

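Gripped (gap 15.7 mm). Lifting.

carry_out:
  plan:
    - {"wx": 0, "wy": 0, "wz": 0, "tx": 0, "ty": 0, "tz": -2, "jaw": -1}
    - {"wx": 0, "wy": 0, "wz": 0, "tx": 0, "ty": 0, "tz": -6, "jaw": -1}
    - {"wx": 0, "wy": 0, "wz": 0, "tx": 0, "ty": 0, "tz": -10, "jaw": -1}
    - {"wx": 0, "wy": 0, "wz": 0, "tx": 0, "ty": 0, "tz": -14, "jaw": -1}
    - {"wx": 0, "wy": 0, "wz": 0, "tx": 0, "ty": 0, "tz": -16, "jaw": -1}

```text
t: 9.9
tool_pos: [0.4235, -0.3572, 0.3796]
eef_rot: [3.136, -0.15, 0.004]
wrist_force: [-1.0, -0.4, -2.9]
finger_gap: 0.0157
```

Run:
```python
from h import *
go([.571,.0095,.19],-104.4)
```

```text
t 9.9 shift cm [ 11.16 -37.92   1.83] turn [ 0.002 -0.003  0.155] gp now [ 0.424  -0.3576  0.2086] F [-1.  -0.4 -2.9] gap 0.0157 q [-0.12  0.47  0.99  1.91 -0.47  1.01 -0.58]
```

carry_out:
  plan:
    - {"wx": 0, "wy": 0, "wz": 0.015, "tx": 0.8, "ty": -2.5, "tz": 0, "jaw": -1}
    - {"wx": 0, "wy": 0, "wz": 0.03, "tx": 2, "ty": -6.5, "tz": 0, "jaw": -1}
    - {"wx": 0, "wy": 0, "wz": 0.045, "tx": 3.1, "ty": -10.5, "tz": 0, "jaw": -1}
    - {"wx": 0, "wy": 0, "wz": 0.06, "tx": 4.3, "ty": -14.5, "tz": 0, "jaw": -1}
    - {"wx": 0, "wy": 0, "wz": 0.08, "tx": 5.5, "ty": -18.5, "tz": 0, "jaw": -1}

```text
t: 10.4
tool_pos: [0.496, -0.176, 0.3765]
eef_rot: [-3.129, 0.277, 0.001]
wrist_force: [0.9, -1.2, -3.6]
finger_gap: 0.0157
```

Run:
```python
from h import *
go([.571,.0095,.19],-104.4)
```

```text
t 10.4 shift cm [  4.13 -19.58   1.55] turn [-0.     0.001  0.075] gp now [ 0.4959 -0.1759  0.2055] F [ 0.9 -1.2 -3.6] gap 0.0157 q [-0.54  0.44  1.04  1.98 -0.45  0.98 -1.02]
```

carry_out:
  plan:
    - {"wx": 0, "wy": 0, "wz": 0.015, "tx": 0.9, "ty": -4, "tz": 0.2, "jaw": -1}
    - {"wx": 0, "wy": 0, "wz": 0.03, "tx": 1.8, "ty": -8.5, "tz": 0.5, "jaw": -1}
    - {"wx": 0, "wy": 0, "wz": 0.05, "tx": 2.8, "ty": -13, "tz": 1, "jaw": -1}
    - {"wx": 0, "wy": 0, "wz": 0.065, "tx": 3.6, "ty": -17, "tz": 1.3, "jaw": -1}
    - {"wx": 0, "wy": 0, "wz": 0.075, "tx": 4.1, "ty": -19.6, "tz": 1.5, "jaw": -1}

```text
t: 10.9
tool_pos: [0.5711, 0.0121, 0.3608]
eef_rot: [-3.118, 0.387, 0.002]
wrist_force: [0.3, -0.3, -3.5]
finger_gap: 0.0155
```

carry_out:
  plan:
    - {"wx": 0, "wy": 0, "wz": 0, "tx": 0, "ty": 0, "tz": 0.7, "jaw": -1}
    - {"wx": 0, "wy": 0, "wz": 0, "tx": 0, "ty": 0, "tz": 1.5, "jaw": -1}
    - {"wx": 0, "wy": 0, "wz": 0, "tx": 0, "ty": 0, "tz": 1.5, "jaw": -1}

```text
t: 11.2
tool_pos: [0.5696, 0.0071, 0.3456]
eef_rot: [3.115, -0.395, -0.004]
wrist_force: [-0.9, 0.4, -2.6]
finger_gap: 0.0157
```

Run:
```python
from h import *
go([.571,.0095,.16],-104.4)
for n,r in [('scene',(225,120,305,205)),('side',(215,145,295,230))]:
    f=grab(n);x0,y0,x1,y1=r;cv2.imwrite(f'pics/a_{n}.png',cv2.cvtColor(cv2.resize(f['img'][y0:y1,x0:x1],None,fx=7,fy=7,interpolation=cv2.INTER_CUBIC),cv2.COLOR_RGB2BGR))
f=grab('wrist','w7.png')
```

```text
t 11.2 shift cm [ 0.08 -0.27  1.46] turn [ 0.002  0.003 -0.001] gp now [0.5691 0.0069 0.1746] F [-0.9  0.4 -2.6] gap 0.0157 q [-0.8   0.56  0.98  1.9  -0.56  0.98 -1.38]
```

View pics/a_scene.png

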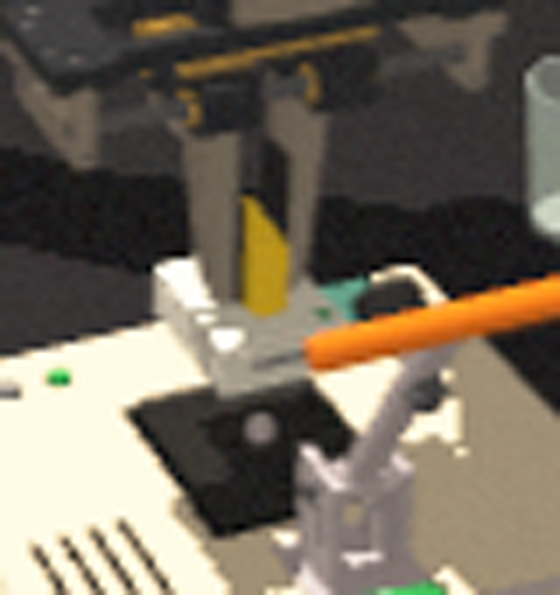

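View pics/a_side.png

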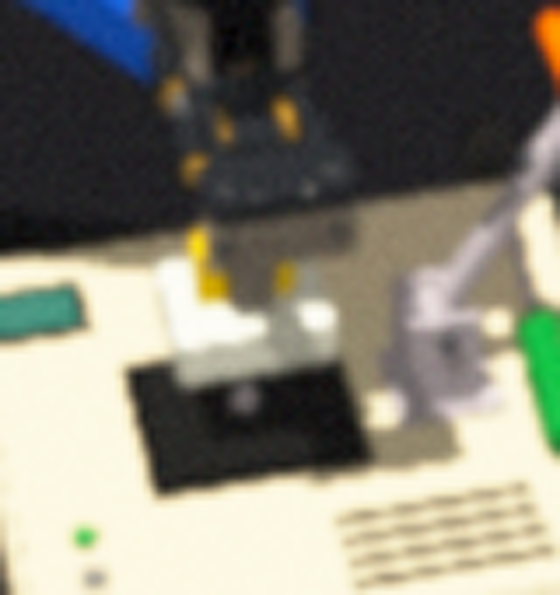

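View pics/w7.png

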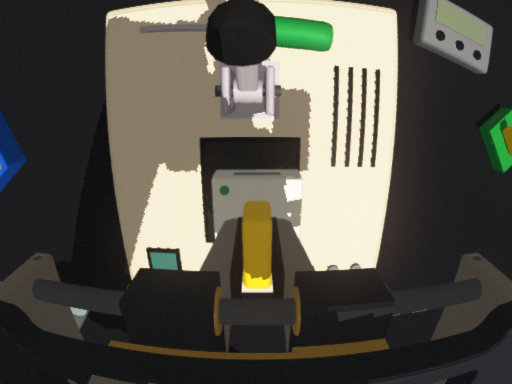

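The pictures show the head hovering above the seat. In the scene crop the block's lower corner is at (218,395) and the pin at (261,428). In the side crop the bottom edge runs from (182,388) to (340,355), with the pin at (243,400). I'll compare corner rays with the pin rays in the same camera.

Run:
```python
from h import *
go([.571,.0095,.16],-104.4)
s,p,T=state(); gp=p+T.apply([0,0,.171]); zb=gp[2]-.046
F={'scene':(grab('scene'),225,120),'side':(grab('side'),215,145)}
c,sn=np.cos(np.deg2rad(-14.5)),np.sin(np.deg2rad(-14.5))
for n,(f,x0,y0) in F.items():
    for dz in (0,.024):
        print(n,dz,[(lambda u:((u-[x0,y0]+.4)*7).round(0).tolist())(proj(f,[gp[0]+c*a-sn*b,gp[1]+sn*a+c*b,zb+dz])) for a,b in [(-.035,-.028),(.035,-.028),(.035,.028),(-.035,.028)]])
```

```text
t 11.35 shift cm [-0.   -0.28  1.62] turn [ 0.    -0.    -0.001] gp now [0.5703 0.0068 0.1762] F [ 0.   0.7 -3.1] gap 0.0153 q [-0.8   0.56  0.98  1.9  -0.56  0.98 -1.38]
scene 0 [[157.0, 307.0], [224.0, 393.0], [348.0, 362.0], [276.0, 280.0]]
scene 0.024 [[156.0, 259.0], [224.0, 343.0], [350.0, 313.0], [277.0, 232.0]]
side 0 [[182.0, 382.0], [338.0, 356.0], [310.0, 273.0], [159.0, 297.0]]
side 0.024 [[179.0, 342.0], [337.0, 316.0], [309.0, 233.0], [156.0, 258.0]]
```

Run:
```python
from h import *
s,p,T=state(); print(p)
for n,(x0,y0,x1,y1) in {'scene':(242,150,282,190),'side':(232,180,272,215)}.items():
    f=grab(n);cv2.imwrite(f'pics/b_{n}.png',cv2.cvtColor(cv2.resize(f['img'][y0:y1,x0:x1],None,fx=14,fy=14,interpolation=cv2.INTER_CUBIC),cv2.COLOR_RGB2BGR))
```

```text
[0.57051342 0.00724745 0.34740095]
```

View pics/b_scene.png

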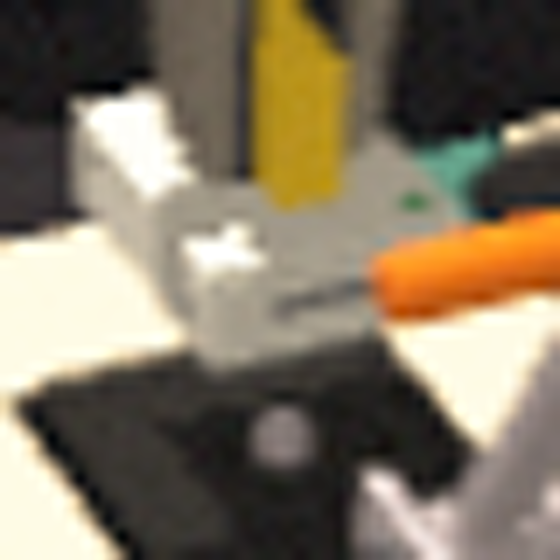

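View pics/b_side.png

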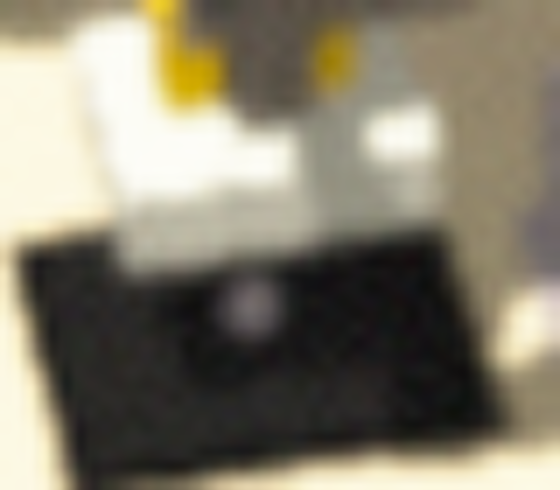

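Run:
```python
from h import *
zb=.3474-.217; yv=np.array([-np.sin(np.deg2rad(-14.5)),np.cos(np.deg2rad(-14.5))])
for n,a,b,pn in [('side',(240.5,199.4),(263.0,195.6),(249.38,201.38)),('scene',(247.6,165.6),(256.4,175.97),(261.72,180.72))]:
    f=grab(n);A=onz(f,*a,zb)[:2];B=onz(f,*b,zb)[:2];d=B-A
    P=onz(f,*pn,.085)[:2]
    print(n,'len',np.linalg.norm(d),'yaw',np.rad2deg(np.arctan2(d[1],d[0])),'ctr',(A+B)/2+.028*yv,'pin',P,'need',P-(A+B)/2-.028*yv)
go([.571,.0095,.16],-104.4)
```

```text
side len 0.07071597462613476 yaw -14.347093538138715 ctr [0.56998052 0.00566504] pin [0.56775927 0.00866711] need [-0.00222125  0.00300207]
scene len 0.059722587585194414 yaw -12.780564590729435 ctr [0.57620231 0.00313502] pin [0.57596312 0.00797818] need [-0.00023919  0.00484315]
t 11.65 shift cm [ 0.   -0.15  1.62] turn [-0.    -0.     0.001] gp now [0.5707 0.0081 0.1762] F [-1.   0.  -3.1] gap 0.0156 q [-0.8   0.56  0.98  1.9  -0.56  0.98 -1.38]
```

carry_out:
  plan:
    - {"wx": 0, "wy": 0, "wz": 0, "tx": -0.15, "ty": -0.25, "tz": 1, "jaw": -1}
    - {"wx": 0, "wy": 0, "wz": 0, "tx": -0.15, "ty": -0.25, "tz": 2.2, "jaw": -1}
    - {"wx": 0, "wy": 0, "wz": 0, "tx": -0.15, "ty": -0.25, "tz": 3.2, "jaw": -1}
    - {"wx": 0, "wy": 0, "wz": 0, "tx": -0.15, "ty": -0.25, "tz": 3.8, "jaw": -1}
    - {"wx": 0, "wy": 0, "wz": 0, "tx": -0.15, "ty": -0.25, "tz": 3.8, "jaw": -1}

```text
t: 12.15
tool_pos: [0.5694, 0.011, 0.3077]
eef_rot: [3.116, -0.392, -0.003]
wrist_force: [0.8, 0.4, -2.5]
finger_gap: 0.0159
```

Run:
```python
from h import *
go([.5695,.0107,.124],-104.4)
for n,(x0,y0,x1,y1) in {'scene':(242,150,282,190),'side':(232,180,272,215)}.items():
    f=grab(n);cv2.imwrite(f'pics/c_{n}.png',cv2.cvtColor(cv2.resize(f['img'][y0:y1,x0:x1],None,fx=14,fy=14,interpolation=cv2.INTER_CUBIC),cv2.COLOR_RGB2BGR))
```

```text
t 12.15 shift cm [0.02 0.02 1.27] turn [0.001 0.002 0.001] gp now [0.569  0.0109 0.1367] F [ 0.8  0.4 -2.5] gap 0.0159 q [-0.77  0.61  0.93  1.93 -0.62  0.92 -1.35]
```

View pics/c_scene.png

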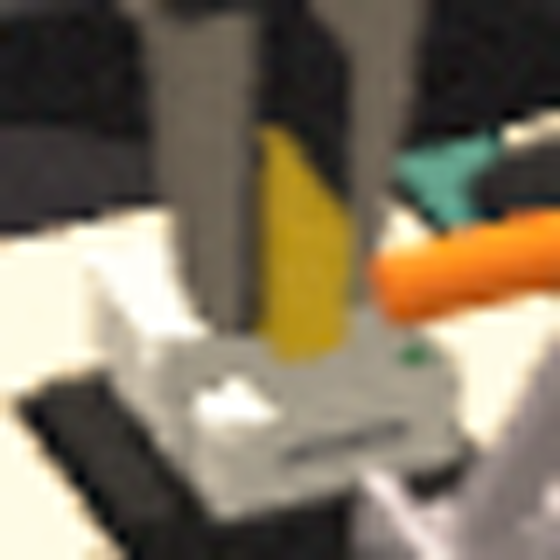

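View pics/c_side.png

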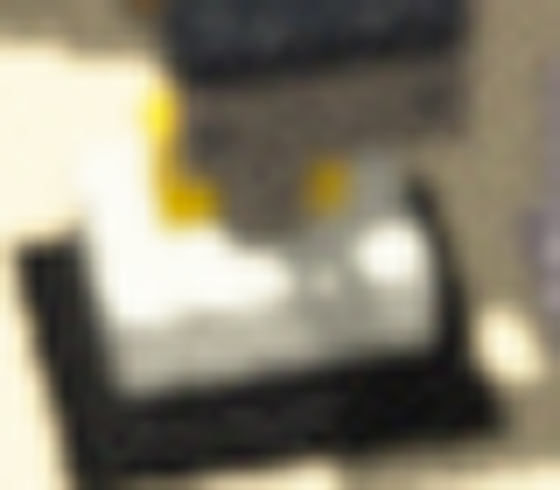

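The head is centred over the seat in both views: side margins 51 and 48 px, and the front-to-back gap as expected. Lowering onto the pin.

carry_out:
  plan:
    - {"wx": 0, "wy": 0, "wz": 0, "tx": 0, "ty": 0.05, "tz": 0.3, "jaw": -1}
    - {"wx": 0, "wy": 0, "wz": 0, "tx": 0, "ty": 0.05, "tz": 0.6, "jaw": -1}
    - {"wx": 0, "wy": 0, "wz": 0, "tx": 0, "ty": 0.05, "tz": 0.8, "jaw": -1}
    - {"wx": 0, "wy": 0, "wz": 0, "tx": 0, "ty": 0.05, "tz": 0.8, "jaw": -1}

```text
t: 12.65
tool_pos: [0.5697, 0.011, 0.3009]
eef_rot: [-3.116, 0.392, -0.0]
wrist_force: [0.2, 0.2, -4.3]
finger_gap: 0.0156
```

Run:
```python
from h import *
go([.5695,.0107,.118],-104.4);print(env.sense()['ft_torque'])
```

```text
t 12.65 shift cm [-0.01  0.04  1.18] turn [-0.001  0.     0.001] gp now [0.5698 0.0111 0.1299] F [ 0.2  0.2 -4.3] gap 0.0156 q [-0.76  0.62  0.92  1.93 -0.63  0.91 -1.34]
[ 0.37137639 -0.0057707   0.06175725]
```

carry_out:
  plan:
    - {"wx": 0, "wy": 0, "wz": 0, "tx": 0, "ty": 0, "tz": 0.3, "jaw": -1}
    - {"wx": 0, "wy": 0, "wz": 0, "tx": 0, "ty": 0, "tz": 0.6, "jaw": -1}
    - {"wx": 0, "wy": 0, "wz": 0, "tx": 0, "ty": 0, "tz": 0.7, "jaw": -1}
    - {"wx": 0, "wy": 0, "wz": 0, "tx": 0, "ty": 0, "tz": 0.7, "jaw": -1}

```text
t: 13.05
tool_pos: [0.5699, 0.011, 0.2943]
eef_rot: [-3.116, 0.391, -0.0]
wrist_force: [0.4, 3.5, 2.2]
finger_gap: 0.0159
```

Run:
```python
from h import *
go([.5695,.0107,.118],-104.4);print(env.sense()['ft_torque'])
```

```text
t 13.05 shift cm [-0.03  0.04  0.53] turn [-0.001 -0.     0.001] gp now [0.5699 0.0112 0.1233] F [0.4 3.5 2.2] gap 0.0159 q [-0.75  0.63  0.91  1.93 -0.64  0.9  -1.33]
[0.93662672 0.22425699 0.05440467]
```

carry_out:
  plan:
    - {"wx": 0, "wy": 0, "wz": 0, "tx": 0, "ty": -0.1, "tz": 0.1, "jaw": -1}
    - {"wx": 0, "wy": 0, "wz": 0, "tx": 0, "ty": -0.1, "tz": 0.3, "jaw": -1}
    - {"wx": 0, "wy": 0, "wz": 0, "tx": 0, "ty": -0.1, "tz": 0.5, "jaw": -1}
    - {"wx": 0, "wy": 0, "wz": 0, "tx": 0, "ty": -0.1, "tz": 0.5, "jaw": -1}
  force: 50

```text
t: 13.45
tool_pos: [0.57, 0.0112, 0.2895]
eef_rot: [-3.117, 0.392, -0.0]
wrist_force: [-1.4, 2.9, 6.0]
finger_gap: 0.0157
```

Run:
```python
from h import *
go([.5695,.0107,.118],-104.4);print(env.sense()['ft_torque'])
```

```text
t 13.45 shift cm [-0.03  0.06  0.05] turn [-0.    -0.     0.001] gp now [0.57   0.0113 0.1185] F [-1.4  2.9  6. ] gap 0.0157 q [-0.75  0.64  0.91  1.93 -0.65  0.89 -1.33]
[0.65203356 0.64935079 0.01891275]
```

carry_out:
  plan:
    - {"wx": 0, "wy": 0, "wz": 0, "tx": 0, "ty": -0.05, "tz": 0.1, "jaw": -1}
    - {"wx": 0, "wy": 0, "wz": 0, "tx": 0, "ty": -0.05, "tz": 0.2, "jaw": -1}
    - {"wx": 0, "wy": 0, "wz": 0, "tx": 0, "ty": -0.05, "tz": 0.2, "jaw": -1}

```text
t: 13.75
tool_pos: [0.5701, 0.011, 0.2889]
eef_rot: [-3.116, 0.393, 0.0]
wrist_force: [-5.6, 2.6, 17.9]
finger_gap: 0.0153
```

Run:
```python
from h import *
go([.5695,.0107,.118],-104.4);print(env.sense()['ft_torque'])
for n,(x0,y0,x1,y1) in {'scene':(232,140,292,200),'side':(222,170,282,225)}.items():
    f=grab(n);cv2.imwrite(f'pics/e_{n}.png',cv2.cvtColor(cv2.resize(f['img'][y0:y1,x0:x1],None,fx=10,fy=10,interpolation=cv2.INTER_CUBIC),cv2.COLOR_RGB2BGR))
```

```text
t 13.75 shift cm [-0.05  0.05 -0.01] turn [-0.001  0.     0.001] gp now [0.5701 0.0112 0.118 ] F [-5.6  2.6 17.9] gap 0.0153 q [-0.75  0.64  0.9   1.93 -0.65  0.89 -1.33]
[0.60375421 1.80682973 0.0168661 ]
```

View pics/e_scene.png

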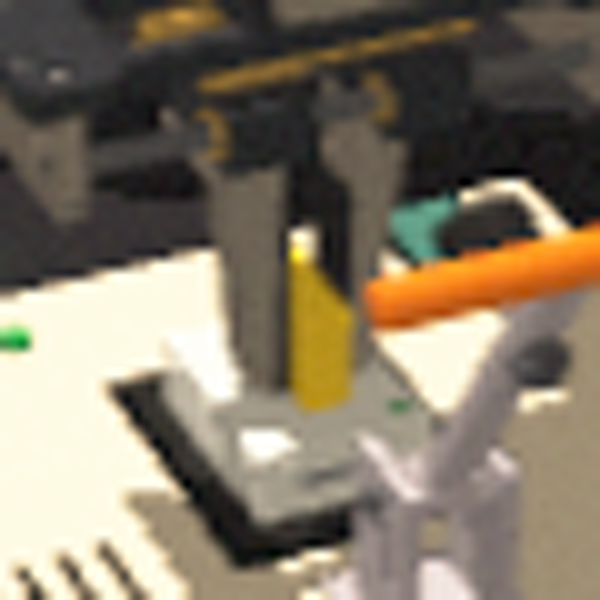

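View pics/e_side.png

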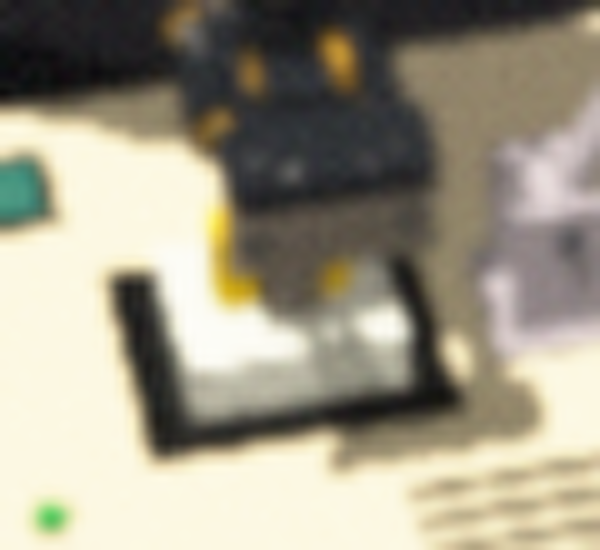

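The stop is reached: the force jumped by 12 N over 0.6 mm, with the underside at 72 mm. I'll relieve the side load slightly and confirm it holds.

carry_out:
  plan:
    - {"wx": 0, "wy": 0, "wz": 0, "tx": -0.1, "ty": 0, "tz": 0.05, "jaw": -1}
    - {"wx": 0, "wy": 0, "wz": 0, "tx": -0.1, "ty": 0, "tz": 0.05, "jaw": -1}
    - {"wx": 0, "wy": 0, "wz": 0, "tx": -0.1, "ty": 0, "tz": 0.05, "jaw": -1}
    - {"wx": 0, "wy": 0, "wz": 0, "tx": -0.1, "ty": 0, "tz": 0.05, "jaw": -1}
    - {"wx": 0, "wy": 0, "wz": 0, "tx": -0.1, "ty": 0, "tz": 0.05, "jaw": -1}

```text
t: 14.35
tool_pos: [0.5697, 0.0112, 0.2889]
eef_rot: [-3.116, 0.393, -0.003]
wrist_force: [-5.2, 1.8, 21.3]
finger_gap: 0.0157
```

Run:
```python
from h import *
go([.5695,.0107,.118],-104.4);print(env.sense()['ft_torque'])
grab('scene','end_scene.png')
grab('side','end_side.png')
for _ in range(6): grab('side')
go([.5695,.0107,.118],-104.4)
```

```text
t 14.35 shift cm [-0.01  0.05 -0.01] turn [-0.001 -0.002  0.001] gp now [0.57   0.0113 0.1179] F [-5.2  1.8 21.3] gap 0.0157 q [-0.75  0.64  0.9   1.94 -0.65  0.89 -1.33]
[0.5673343  1.53274024 0.00422767]
t 14.75 shift cm [-0.    0.05 -0.01] turn [-0.001 -0.002  0.001] gp now [0.57   0.0113 0.1179] F [-5.2  2.  20.7] gap 0.0159 q [-0.75  0.64  0.9   1.94 -0.65  0.89 -1.33]
```

View pics/end_scene.png

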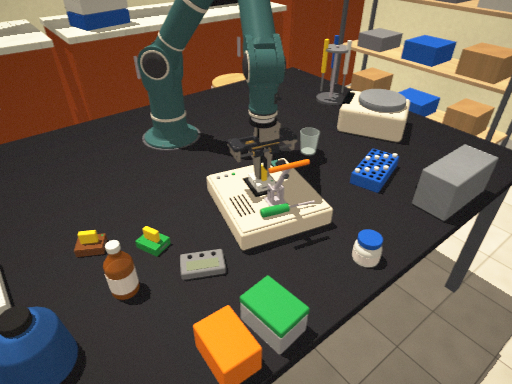

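Steady at about 21 N. The clamp is back, and the bystanders are where they started. Handing in.

```bash
python3 -c "
from rig import ticket; print(ticket.hand_in())"
```

```text
the job is handed in; nothing more can be done
None
```

The job is handed in at about 14.8 s, with the arm still gripping the sensor head and holding it pressed down.

- **Hold-down arm:** I pinched the right half of the crossbar, swung the arm to about 1.94 rad and let go. It fell back and stays there, as the last picture shows.
- **Sensor head:** I gripped the white head by its tab and lowered it over the pin. It slid on without snagging.
- **Press:** The force jumped by about 12 N over the last 0.6 mm, which is the seat's stop. The last readings put the underside at about 72 mm (fully in). The force held steady at 21 N up, plus about 3 N of head weight.
- **Square with the seat:** The gripper's heading was within about 0.1° of my estimate of the reader's yaw. Camera estimates of that yaw varied by about 1° (the last few between -14 and -15°).
- **Bystanders:** The beaker, bottle, rack, screwdriver, timer and both lookalikes appear unmoved.

**Checks that disagreed:**
- The scene and side cameras differed by about 8 mm on the pin position along x. I aligned the head relative to the pin in each view instead.
- A wrist picture taken before the arm had settled was 10 mm or more off in y, so I discarded it.
- A side load of about 5 N remained at the end. Shifting 1 mm to relieve it barely changed it.

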